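Load an objective under the collimator and clamp it to torque

ROBOT

A 6-joint arm with a two-finger parallel gripper is mounted at the origin on the work surface. World frame = base frame: x ahead of the robot, y to its left, z up, the work surface at z = 0. Lengths are in m, angles in rad, forces in N, time in s.
With the tool pointing down it reaches from about 0.25 to 0.8 m from the base axis. Payload 8.5 kg.
Tool frame: the origin (TCP) lies on the centre line of the jaws, within the pads' length; the fingertips stand 11 mm ahead of it and the grasp point (between the pads) lies 8 mm behind it (manip.tcp_to_tips is the distance from the TCP to the fingertips, in m); z points along the fingers, y is the line along which they close (so a half turn about z gives the same grasp; the last joint's range is limited). The gripper opens to 85 mm and grips with 20 to 120 N. Pads are 22 mm wide; open, the fingers measure 114 mm over their backs; the gripper's body (76 mm by 85 mm) begins 54 mm behind the grasp point. The pads swing forward as they close: fully open they stand 13 mm farther back than shut.
Start: joints at [1.19, 0.238, -0.013, 1.319, 0, 1.571], TCP at [0.195, 0.487, 0.242] pointing down, gripper open.
Joint ranges: [-2.66, 2.66], [-1.03, 1.9], [-1.14, 1.46], [-1.82, 2.27], [-1.45, 1.34], [-3.14, 3.14]. Speed limits (rad/s): [2.22, 2.22, 2.79, 3.14, 3.14, 3.14].

INTERFACE

Orientations are given as a unit quaternion [w, x, y, z].
In Python, from station import manip gives the robot as it stands.
- The arm moves only by the tool carry_out, never from a script. Its argument "motion" is a list of rows, each an object with "fingers": the opening, from 0 (shut) to 1 (fully open); "dp": the shift along the tool's x, y, z in m, a list of three; "roll": the turn about the tool's z in rad. In form: [{"fingers": fingers, "dp": [dx, dy, dz], "roll": roll}, ...]. A call has 1 to 10 rows; each row shifts and turns the commanded pose from where the row before left it, along the tool's axes as they then stand; what a row does not reach is not made up. A row lasts 1/8 s, in which the tool goes at most 62.5 mm and 10.7 degrees, less where a joint would pass 70% of its speed; a pose out of reach is approached as far as the arm can. A call is refused whole if a number of a shift passes 0.0625 or a number of a turn 0.188, either way. A call with a gripper value outside its range is refused whole. The fingers move at their own pace and stop on an object; the grip force is fixed at half the most. Time passes only in rows, so rows that do not move let the fingers close. It gives the time, the measured TCP pose, the force, the opening and the grip force at its end, in the units of the state.
- manip.get_state(): the state, without advancing time (a new reading comes with each control period).
- manip.snapshot(name): name is "scene" or "top"; returns a dict with "img" (420x560x3 uint8, red, green, blue), "range_z" (420x560 float32, m along the optical axis (not along the pixel's ray), 0 where there is no reading), "fx", "fy", "cx", "cy" (pixels), "origin" and "rotation" of the camera in the world. Camera axes: x right, y up, looking along -z (the intrinsics and any distortion apply to the point x, -y, -z); pixel columns grow to the right and rows downward; lengths in m; the calibration is good to about 2 mm. A picture is of the moment at which its call begins.
- manip.hand_in(): hands the job in; it is judged then, once.
The state is a dict: "time": time; "joint_pos": joint angles; "qvel": joint speeds; "joint_efforts": joint torques, N m; "eef_pos": TCP position; "tool_rot": TCP orientation; "contact_force": force on the tool from outside, world axes, zero at the start; "ft_torque": the same for the moment, N m; "gripper_width": finger opening in m; "grasp_force": force on a finger pad.
Only numpy, scipy, OpenCV 4.12 (cv2) and the standard library are available. Lean on these libraries where they do the work, as an engineer would, in place of code of your own. Each camera call takes 0.05 s, during which the arm holds its last target. There are 200 camera calls.

TASK

Load the red-capped objective lens into the collimator station: pull off its red dust cap and put it in the empty bay of the white cap tray, then slide the lens, standing on the base plate (do not lift or tip it), between the guide rails and under the collimator until it is fully home in the V-stop. Swing the strap clamp (it has a peg on its heel) in as far as it goes, so that its toe is over the lens flange, then turn the torque wrench on the clamp nut clockwise (seen from above) until the nut is tight and the wrench's handle breaks over, and let go. Do not bump the collimator, and leave the other lenses, the capped devices and the spare cap where they are.

Things in the scene. Friction and masses are not known exactly. Their poses are not given: they have to be found in the camera images.
- axis_mark (a point): brass dot on the top face of the station's black base plate (fixed, 12 mm thick; the point is 12 mm above the bench), on the collimator's axis: where the lens axis is when home. Axes = the station's: x along the guide rails, the sliding direction (away from the robot), y left of it, z up. Steel V-stop 14 mm high beyond it: two faces at 45 degrees that touch the 80 mm lens flange when home
- gap (a point): middle of the mouth between the two aluminium guide rails, on the plate's top face, 90 mm in front of the axis mark; axes as axis_mark. Rails 12 mm high, gap 84 mm wide, from here to the axis mark; lead-in rails in front flare to about 126 mm wide, 37 mm nearer the robot. Plate reaches 130 mm in front of this point, 86 mm to either side
- collimator: upright collimator, fixed above the axis mark, must not be bumped: black round hood 60 mm dia, its lower end 99 mm above the plate (14 mm above the bare lens; the capped lens does not fit under), white tube 72 mm dia (82 at the arm) from 154 to 234 mm, top 284 mm. Arm at 174 to 210 mm to a post 34 mm dia (base 64, top 240 mm) at x +60, y -115 mm. Origin on its axis at bench level, axes as axis_mark
- lens_mid (a point): the objective lens to load: black, stands on the plate in front of the rails wearing the red cap; 85 mm tall, round bottom flange 80 mm dia x 14 mm, barrel 58 mm dia above it, green glass 10 mm below the rim; about 0.45 kg, loose. Site on its axis 42.5 mm above its underside; z up
- cap_knob (a point): red dust cap in the lens mouth, loose, 30 g: plug 44 mm dia going 8 mm into the 50 mm dia mouth (loose fit, no catch), plate 62 mm dia x 4 mm, and above it a round knob about 35 mm dia x 36 mm tall to grip. Site on its axis, 2 mm above the middle of the knob: 20 mm above the knob's foot, 16 mm below its top, 32 mm above the underside of the plug
- empty_bay (a point): white cap tray, fixed on the bench, 206 x 112 mm, floor 4 mm and walls 15 mm above the bench, a wall across the middle: centre of the floor of the empty bay (97 mm along its x, 104 mm along y). The other bay, 101 mm further along +x, holds a spare cap. Axes: the tray's, z up
- spare_cap: an identical spare red cap standing in the tray's other bay; bystander; origin at the centre of its plug's underside
- clamp (a joint): angle of the steel strap clamp about its vertical stud (78 mm from the axis mark along station +y), rad: 0 = closed at its stop, toe over the flange, peg straight out to station +y; grows to 1.45 as it opens (peg moves clockwise from above). Stays where left, friction under 2 N at the peg. Strap 28 mm wide, 15.5 to 27.5 mm above the plate: passes over rails and flange
- clamp_peg (a point): black upright peg on the heel of the strap clamp, 14 mm dia, 42 mm tall above the strap, 50 mm from the stud axis; point on its axis, 21 mm below its top and 48.5 mm above the plate's top face. Moves on a 50 mm circle about the stud; can be pushed or pinched from above
- clamp_toe (a point): middle of the end of the strap clamp's toe, on its underside, 45 mm from the stud axis on the other side from the peg; 33 mm from the axis mark when closed
- nut_axis (a point): vertical axis of the clamp stud and of the nut with the wrench's ring head (30 mm dia) on it, at the height of the wrench's handle (38 mm above the plate, 50 mm above the bench). The wrench stays on the nut
- nut (a joint): turn of the nut (with the wrench) in the tightening direction, clockwise from above, rad; runs to 0.55 where the nut is tight and stops dead. About 0.35 N m of friction (2.5 N at the grip); stays where it is left
- handle (a joint): breakaway joint of the torque wrench, a vertical pivot 45 mm from the nut axis between head and handle, rad: 0 = straight; when the tight nut holds and the handle is pushed on clockwise with about 1 N m at the pivot (10 to 15 N at the grip) it breaks over, up to 0.38; springs back straight when let go
- wrench_grip (a point): middle of the wrench's yellow round grip: 20 mm dia, 80 mm long, lying level, centre line 50 mm above the bench, 150 mm from the nut axis when straight; 28 to 40 mm free below it. The handle points from the nut axis to this point, outward to the robot's left of the rails. Its x along the handle away from the nut, z up
- obj_a: another black objective, same shape and size as the one to be loaded but without a cap (flange 80 mm dia, 85 mm tall); loose bystander, leave it where it stands; origin at the centre of its underside
- obj_b: another black objective, same shape and size as the one to be loaded but without a cap (flange 80 mm dia, 85 mm tall); loose bystander, leave it where it stands; origin at the centre of its underside
- obj_c: another black objective, same shape and size as the one to be loaded but without a cap (flange 80 mm dia, 85 mm tall); loose bystander, leave it where it stands; origin at the centre of its underside
- housing_a: tall black device housing with a red cap on top, about 68 mm wide, 192 mm tall, loose bystander, leave it; origin at the centre of its underside
- housing_b: second tall black housing, as housing_a; bystander
- ocular: small black eyepiece unit with a red cap, 56 mm square, 70 mm tall, loose bystander, leave it; origin at the centre of its underside

How it is judged:
On the way, in this order (a step that is already met when the one before it is completed fails the run):
1. the red cap is off the lens and lies in the tray's empty bay, released (x of cap_knob in the frame of empty_bay between -0.045 and 0.045 m and y of cap_knob in the frame of empty_bay between -0.048 and 0.048 m and z of cap_knob in the frame of empty_bay below 0.045 m and contact force between the fingers and cap below 0.2 N), for 0.2 s.
2. the lens has been slid under the collimator, fully home in the V-stop (horizontal distance between lens_mid and axis_mark below 0.0025 m), for 0.2 s.
3. the strap clamp is swung shut over the flange, with the lens home (value of joint clamp below 0.12 rad and horizontal distance between lens_mid and axis_mark below 0.0025 m), for 0.1 s.
4. the nut is tight and the wrench's handle breaks over, with the clamp shut (all of step 3 and value of joint nut above 0.48 rad and value of joint handle above 0.2 rad).
At the end, for the whole second after the job is handed in: The cap lies in the tray's empty bay (its axis inside the bay), the lens stands upright at rest with its axis within 2.5 mm of the axis mark, the clamp is within 0.12 rad of closed, the nut is at 0.48 rad or more (tight), and the wrench handle has sprung back straight (under 0.08 rad) (all of step 3 and x of cap_knob in the frame of empty_bay between -0.045 and 0.045 m and y of cap_knob in the frame of empty_bay between -0.048 and 0.048 m and z of cap_knob in the frame of empty_bay below 0.045 m and value of joint nut above 0.48 rad and value of joint handle below 0.08 rad and angle between lens_mid's own z axis and vertical below 0.05 rad and linear speed of each of lens, cap below 0.01 m/s); the robot touches nothing.
It fails at once if the lens is lifted off the base plate by more than 8 mm (z of lens_mid in the frame of axis_mark above 0.0505 m).
It fails at once if the lens is tipped by more than 0.2 rad (angle between lens_mid's own z axis and vertical above 0.2 rad).
It fails at once if the collimator is bumped (more than 2 N) (contact force between anything else and collimator above 2 N).
It fails at once if a bystander is moved by more than 15 mm (distance of any of obj_a, obj_b, obj_c, housing_a, housing_b, ocular, spare_cap from where it was at the start of the episode above 0.015 m).
It also fails if it takes over 72 s, if anything falls off the work surface, if the arm or the gripper's body presses on something with over 40 N, if the wrist force passes 120 N, or if a joint passes its speed limit or range.

## Working session

There is one attempt and no reset: what is moved stays moved. The work goes in short steps, Python scripts to look and compute and a tool call to move; the robot and the scene stay as the last step left them, time stands still between calls to the robot, and variables do not carry over. Pictures are saved under pics/ and viewed, at most 10 in all, crops included, and the job is handed in when it is done.

Besides the shell and the picture viewer there is one more tool, called after ">>>" as name([rows], argument=value, ...), one row to a line, values as JSON. carry_out: Moves the arm, as the interface text tells. Its arguments: {"type":"object","properties":{"motion":{"type":"array","items":{"type":"object","properties":{"fingers":{"type":"number"},"dp":{"type":"array","items":{"type":"number"}},"roll":{"type":"number"}}}}},"required":["motion"]}

```bash
mkdir -p pics; cat > h.py <<'E'
import numpy as np, cv2
from station import manip
def snap(n,save=None):
    s=manip.snapshot(n)
    if save: cv2.imwrite('pics/'+save,s['img'][:,:,::-1])
    return s
def cloud(s):
    z=s['range_z'];v,u=np.mgrid[:z.shape[0],:z.shape[1]]
    p=np.stack([(u-s['cx'])/s['fx']*z,-(v-s['cy'])/s['fy']*z,-z],-1)
    return p@np.array(s['rotation']).T+np.array(s['origin'])
def ray(s,u,v,h):
    d=np.array(s['rotation'])@np.array([(u-s['cx'])/s['fx'],-(v-s['cy'])/s['fy'],-1.]);o=np.array(s['origin'])
    return o+d*(h-o[2])/d[2]
E
python3 - <<'E'
from h import *
import pickle
print(manip.get_state())
for n in ('top','scene'):
    s=snap(n,n+'0.png'); pickle.dump(s,open(n+'0.pkl','wb'))
    print(n,{k:v for k,v in s.items() if k not in('img','range_z')})
E
```

```text
{'time': 0.0, 'joint_pos': array([ 1.19001734e+00,  2.38756432e-01, -1.42213120e-02,  1.31917355e+00,
       -7.30587851e-07,  1.57080169e+00]), 'qvel': array([ 1.03480202e-03,  1.88196830e-03,  1.28527259e-06,  4.34041589e-04,
       -5.16146383e-05,  2.41172512e-03]), 'joint_efforts': array([-1.01204299e-03, -5.38773966e+01,  3.46435332e+01,  1.85849861e-02,
        1.88166700e-04, -7.27104009e-06]), 'eef_pos': array([0.19497457, 0.48705076, 0.24170319]), 'tool_rot': array([-1.27847658e-04,  1.89243956e-01,  9.81929868e-01, -6.65312459e-04]), 'contact_force': array([-0.09336087, -1.26799608,  0.3465795 ]), 'ft_torque': array([ 0.03514258, -0.00292331, -0.01170288]), 'grasp_force': 0.0, 'gripper_width': 0.08508885304755337}
top {'fx': 520.5417990969128, 'fy': 520.5417990969128, 'cx': 281.2064435740296, 'cy': 217.64611093619143, 'origin': array([0.24439772, 0.04240088, 1.36892365]), 'rotation': array([ 0.72434172,  0.07460558, -0.07127789, -0.68167628])}
scene {'fx': 402.2014530908535, 'fy': 402.2014530908535, 'cx': 270.88602980313664, 'cy': 203.63992786201547, 'origin': array([ 1.27433771, -0.16499853,  0.84801228]), 'rotation': array([0.73468227, 0.32151578, 0.22965821, 0.55147682])}
```

View pics/top0.png

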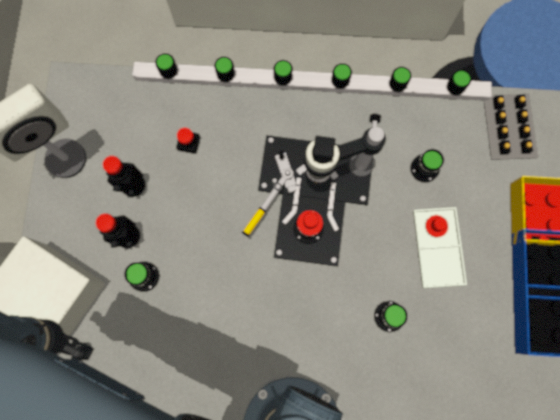

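View pics/scene0.png

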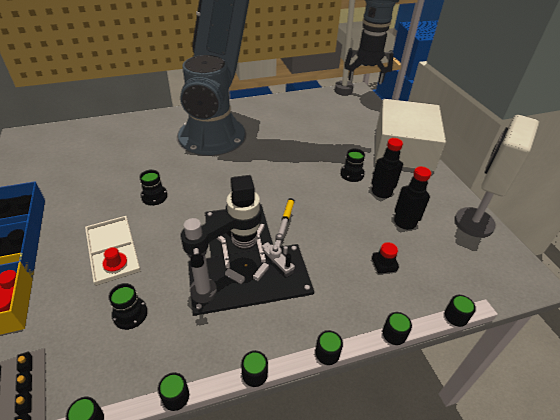

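Top view: capped lens at (309,223), plate corners about (268,137) to (338,264), wrench grip (255,221), tray (440,247) with empty bay at the lower end, spare cap (437,226). The scene view agrees. Next I measure these.

```bash
cat >> h.py <<'E'
from scipy.spatial.transform import Rotation as R
_snap=manip.snapshot
def snap(n,save=None):
    s=_snap(n); q=np.array(s['rotation'])
    if q.shape==(4,): s['rotation']=R.from_quat([q[1],q[2],q[3],q[0]]).as_matrix()
    if save: cv2.imwrite('pics/'+save,s['img'][:,:,::-1])
    return s
E
python3 - <<'E'
from h import *
s=snap('top'); P=cloud(s); im=s['img']; hsv=cv2.cvtColor(im,cv2.COLOR_RGB2HSV)
red=((hsv[...,0]<8)|(hsv[...,0]>172))&(hsv[...,1]>150)&(hsv[...,2]>80)
n,l,st,c=cv2.connectedComponentsWithStats(red.astype(np.uint8))
for i in range(1,n):
    if st[i,4]>40 and c[i][0]<500:
        p=P[l==i]; zt=np.percentile(p[:,2],95); t=p[p[:,2]>zt-.008]; print('red',c[i].round(1),st[i,4],t.mean(0).round(4),p.min(0).round(3),p.max(0).round(3))
yel=(hsv[...,0]>18)&(hsv[...,0]<35)&(hsv[...,1]>150)&(hsv[...,2]>100)
n,l,st,c=cv2.connectedComponentsWithStats(yel.astype(np.uint8))
for i in range(1,n):
    if st[i,4]>60 and c[i][0]<500:
        m=cv2.minAreaRect(np.argwhere(l==i)[:,::-1].astype(np.float32)); print('yel',m,ray(s,*m[0],.052),P[l==i].mean(0))
gr=(hsv[...,0]>40)&(hsv[...,0]<80)&(hsv[...,1]>100)
n,l,st,c=cv2.connectedComponentsWithStats(gr.astype(np.uint8))
for i in range(1,n):
    if st[i,4]>60: print('green',c[i].round(1),ray(s,*c[i],.075).round(3))
x0,y0=230,120
crop=im[y0:y0+150,x0:x0+200]; cv2.imwrite('pics/crop.png',cv2.resize(crop,None,fx=4,fy=4,interpolation=cv2.INTER_CUBIC)[:,:,::-1])
# tray
w=(hsv[...,1]<60)&(hsv[...,2]>150); w[:,:400]=0;w[:190]=0;w[300:]=0;w[:,480:]=0
cs,_=cv2.findContours(w.astype(np.uint8),0,2); k=max(cs,key=cv2.contourArea); m=cv2.minAreaRect(k); b=cv2.boxPoints(m)
print('tray',m,[ray(s,*q,.015).round(4) for q in b])
E
```

```text
red [184.7 135.9] 214 [0.7232 0.3248 0.0697] [0.704 0.304 0.023] [0.744 0.351 0.078]
red [111.9 164.8] 266 [0.5925 0.4595 0.202 ] [0.244 0.042 0.153] [0.617 0.484 1.369]
red [309.5 222.5] 563 [ 0.496  -0.0138  0.1653] [ 0.244 -0.055  0.005] [0.555 0.042 1.369]
red [105.3 222.8] 290 [0.4547 0.4597 0.1962] [0.244 0.042 0.108] [0.475 0.494 1.369]
red [436.2 225.8] 340 [ 0.5298 -0.3524  0.0531] [ 0.503 -0.381  0.01 ] [ 0.558 -0.326  0.06 ]
yel ((253.66213989257812, 221.4729766845703), (7.2073540687561035, 28.82941436767578), 35.53767395019531) [0.50580962 0.12741513 0.052     ] [0.50487139 0.12673691 0.05819134]
green [164.6  62.1] [0.926 0.398 0.075]
green [223.6  65.5] [0.926 0.238 0.075]
green [282.7  68.8] [0.926 0.078 0.075]
green [341.8  72.2] [ 0.926 -0.082  0.075]
green [401.1  75.6] [ 0.925 -0.242  0.075]
green [460.8  78.4] [ 0.927 -0.403  0.075]
green [431.9 159.7] [ 0.693 -0.325  0.075]
green [136.2 273.4] [0.352 0.408 0.075]
green [394.8 315.4] [ 0.289 -0.235  0.075]
tray ((439.5, 244.49996948242188), (108.99998474121094, 78.99998474121094), 90.0) [array([ 0.6232, -0.2567,  0.015 ]), array([ 0.6361, -0.4688,  0.015 ]), array([ 0.3453, -0.4638,  0.015 ]), array([ 0.333 , -0.2607,  0.015 ])]
```

View pics/crop.png

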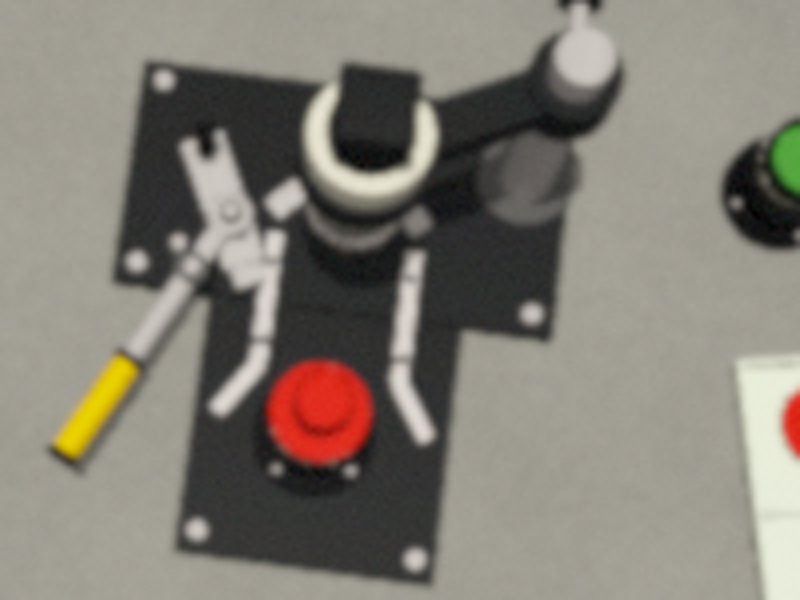

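Crop (4x, offset (230,120)): knob (321,403), nut stud (231,211), peg top (207,135), rail inner edges (270,348)-(283,240) and (393,360)-(408,250), plate front corners (178,549), (432,581).

```bash
python3 - <<'E'
from h import *
s=snap('top'); P=cloud(s)
f=lambda x,y,h: ray(s,(x+.5)/4-.5+230,(y+.5)/4-.5+120,h)[:2]
pts=dict(fl=f(178,549,.012),fr=f(432,581,.012),jl=f(113,280,.012),bl=f(148,64,.012),jr=f(548,338,.012),rlb=f(270,348,.024),rlt=f(283,240,.024),rrb=f(393,360,.024),rrt=f(408,250,.024),nut=f(231,211,.05),pegtop=f(207,135,.0815),knob=f(321,403,.137),mid_bolt1=f(164,80,.012),tube=f(371,140,.246))
for k,v in pts.items(): print(k,v.round(4))
yl=pts['fl']-pts['fr']; print('station yaw from front edge',np.arctan2(-yl[0],yl[1]), 'len',np.hypot(*yl))
yl=pts['bl']-pts['jl']; print('yaw left edge',np.arctan2(yl[1],yl[0]))
yl=pts['jl']-pts['jr']; print('yaw j',np.arctan2(-yl[0],yl[1]),np.hypot(*yl))
for a in('rl','rr'):
    d=pts[a+'t']-pts[a+'b']; print(a,np.arctan2(d[1],d[0]),np.hypot(*d))
# knob via ocular circle: red top edges, tray by depth
im=s['img'];hsv=cv2.cvtColor(im,cv2.COLOR_RGB2HSV)
# tray white bright
m=(im.min(2)>190);m[:,:405]=0;m[:195]=0;m[295:]=0;m[:,475:]=0
cs,_=cv2.findContours(m.astype(np.uint8),0,2);k=np.vstack([c for c in cs if cv2.contourArea(c)>200]);r=cv2.minAreaRect(k);print('tray',r)
for q in cv2.boxPoints(r): print(ray(s,*q,.015)[:2].round(4))
c=ray(s,*r[0],.015);print('c',c.round(4))
# scene view knob: red blob top points
for n in('top','scene'):
    t=s if n=='top' else snap(n); Q=cloud(t); h=cv2.cvtColor(t['img'],cv2.COLOR_RGB2HSV)
    d=((h[...,0]<8)|(h[...,0]>172))&(h[...,1]>120)&(Q[...,2]>.09)&(Q[...,2]<.16)&(abs(Q[...,0]-.49)<.06)&(abs(Q[...,1]+.015)<.06)
    q=Q[d]; t2=q[q[:,2]>.125]; print(n,len(q),len(t2), t2.mean(0) if len(t2) else 0,q[:,2].max() if len(q) else 0, q.min(0) if len(q) else 0,q.max(0) if len(q) else 0)
E
```

```text
fl [0.4226 0.0697]
fr [ 0.4116 -0.0973]
jl [0.6017 0.1249]
bl [0.7565 0.1116]
jr [ 0.5794 -0.1686]
rlb [0.5584 0.0171]
rlt [0.6332 0.0124]
rrb [ 0.5553 -0.0647]
rrt [ 0.6313 -0.0715]
nut [0.6434 0.0482]
pegtop [0.6841 0.0666]
knob [ 0.4999 -0.0134]
mid_bolt1 [0.7456 0.0998]
tube [ 0.6306 -0.0292]
station yaw from front edge -0.06529670494726077 len 0.1673780896379807
yaw left edge -0.08600891382073626
yaw j -0.07585053977353312 0.2943959230285737
rl -0.062427981102504596 0.07486381437952012
rr -0.0897916927771375 0.07637465503466218
tray ((439.6308288574219, 247.0461883544922), (79.63029479980469, 41.67566680908203), 82.87498474121094)
[ 0.5699 -0.2948]
[ 0.5908 -0.405 ]
[ 0.3818 -0.4289]
[ 0.3619 -0.322 ]
c [ 0.4745 -0.3628  0.015 ]
top 471 182 [ 0.50173611 -0.01526799  0.13696255] 0.14451471851450237 [ 0.47284428 -0.04543531  0.09428373] [0.5322007  0.01456526 0.14451472]
scene 0 0 0 0 0 0
```

```bash
cat >> h.py <<'E'
def go(x,y,z,yaw=None):
    "tool-frame shift to a world TCP point, and roll to bring tool y to world yaw"
    s=manip.get_state(); q=s['tool_rot']; M=R.from_quat([q[1],q[2],q[3],q[0]]).as_matrix()
    d=M.T@(np.array([x,y,z])-s['eef_pos']); cur=np.arctan2(M[1,1],M[0,1])
    r=0 if yaw is None else (cur-yaw+np.pi/2)%np.pi-np.pi/2
    print('t',round(s['time'],2),'pos',s['eef_pos'].round(4),'yaw',round(cur,3),'dp',d.round(4),'roll',round(r,3),'F',s['contact_force'].round(1),'w',round(s['gripper_width'],4),'q',s['joint_pos'].round(2))
E
python3 - <<'E'
from h import *
print(manip.tcp_to_tips); go(.5005,-.0145,.242,1.5)
im=cv2.imread('pics/scene0.png')[0:110,330:430]; cv2.imwrite('pics/grip.png',cv2.resize(im,None,fx=5,fy=5,interpolation=cv2.INTER_CUBIC))
E
```

```text
0.011
t 0.25 pos [0.195  0.4872 0.242 ] yaw 1.19 dp [-4.700e-01 -3.522e-01  3.000e-04] roll -0.31 F [-0.1  0.2 -0.3] w 0.0853 q [ 1.19  0.24 -0.01  1.32 -0.    1.57]
```

View pics/grip.png

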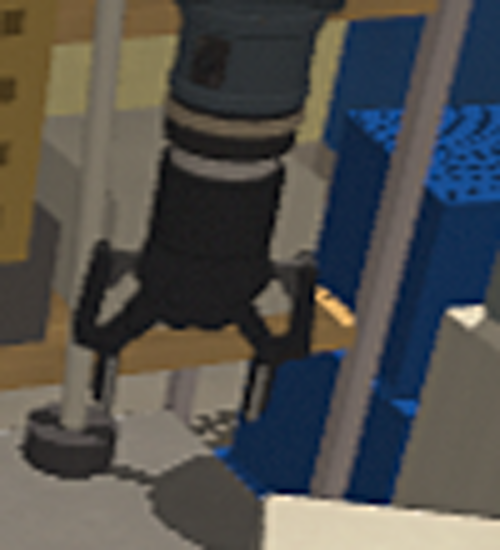

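>>> carry_out([
  {"fingers": 1,"dp": [-0.0335,-0.025,0]},
  {"fingers": 1,"dp": [-0.0335,-0.025,0]},
  {"fingers": 1,"dp": [-0.0335,-0.025,0]},
  {"fingers": 1,"dp": [-0.0335,-0.025,0]},
  {"fingers": 1,"dp": [-0.0335,-0.025,0]},
  {"fingers": 1,"dp": [-0.0335,-0.025,0]},
  {"fingers": 1,"dp": [-0.0335,-0.025,0]},
  {"fingers": 1,"dp": [-0.0335,-0.025,0]},
  {"fingers": 1,"dp": [-0.0335,-0.025,0]},
  {"fingers": 1,"dp": [-0.0335,-0.025,0]},
])

```text
validation failed for argument at $.mo...
```

Gripper is a linkage type whose knuckles stand out wider than the fingers; I will check that later. Refused call probably lacked "roll".

>>> carry_out([
  {"fingers": 1.0,"dp": [-0.0335,-0.025,0.0],"roll": 0.0},
  {"fingers": 1.0,"dp": [-0.0335,-0.025,0.0],"roll": 0.0},
  {"fingers": 1.0,"dp": [-0.0335,-0.025,0.0],"roll": 0.0},
  {"fingers": 1.0,"dp": [-0.0335,-0.025,0.0],"roll": 0.0},
  {"fingers": 1.0,"dp": [-0.0335,-0.025,0.0],"roll": 0.0},
  {"fingers": 1.0,"dp": [-0.0335,-0.025,0.0],"roll": 0.0},
  {"fingers": 1.0,"dp": [-0.0335,-0.025,0.0],"roll": 0.0},
  {"fingers": 1.0,"dp": [-0.0335,-0.025,0.0],"roll": 0.0},
  {"fingers": 1.0,"dp": [-0.0335,-0.025,0.0],"roll": 0.0},
  {"fingers": 1.0,"dp": [-0.0335,-0.025,0.0],"roll": 0.0},
])

```text
time: 1.5
eef_pos: [0.4137, 0.1295, 0.2424]
tool_rot: [0.0, 0.189, 0.982, 0.0]
contact_force: [1.2, 0.5, 0.3]
gripper_width: 0.0851
grasp_force: 0.0
```

>>> carry_out([
  {"fingers": 1.0,"dp": [-0.0335,-0.025,0.0],"roll": 0.0},
  {"fingers": 1.0,"dp": [-0.0335,-0.025,0.0],"roll": 0.0},
  {"fingers": 1.0,"dp": [-0.0335,-0.025,0.0],"roll": 0.0},
  {"fingers": 1.0,"dp": [-0.0335,-0.025,0.0],"roll": 0.0},
  {"fingers": 1.0,"dp": [0.0,0.0,0.0],"roll": -0.155},
  {"fingers": 1.0,"dp": [0.0,0.0,0.0],"roll": -0.155},
  {"fingers": 1.0,"dp": [0.0,0.0,0.0],"roll": 0.0},
])

```text
time: 2.38
eef_pos: [0.5004, -0.012, 0.2422]
tool_rot: [-0.0, 0.036, 0.999, -0.0]
contact_force: [-0.1, 0.0, -0.0]
gripper_width: 0.0852
grasp_force: 0.0
```

```bash
cat > prof.py <<'E'
from h import *
go(.5005,-.0145,.119,1.5)
st=manip.get_state(); q=st['tool_rot']; M=R.from_quat([q[1],q[2],q[3],q[0]]).as_matrix()
s=snap('scene'); P=cloud(s)[s['range_z']>0]
T=(P-st['eef_pos'])@M
T=T[(abs(T[:,0])<.09)&(abs(T[:,1])<.1)]
for z in np.arange(.015,-.2,-.01):
    t=T[(T[:,2]<=z)&(T[:,2]>z-.01)]
    if len(t)>3: print(round(z,3),len(t),np.percentile(t[:,:2],[2,98],axis=0).round(3).ravel())
E
python3 prof.py
```

```text
t 2.38 pos [ 0.5004 -0.012   0.2422] yaw 1.499 dp [-0.0003 -0.0025  0.1232] roll -0.001 F [-0.1  0.  -0. ] w 0.0852 q [-0.02  0.2  -0.07  1.31 -0.    0.05]
0.005 6 [-0.011 -0.05   0.003  0.045]
-0.005 39 [-0.013 -0.056  0.005  0.053]
-0.015 40 [-0.012 -0.058  0.003  0.053]
-0.025 44 [-0.013 -0.057  0.005  0.054]
-0.035 40 [-0.013 -0.061 -0.004  0.058]
-0.045 144 [-0.015 -0.075  0.009  0.07 ]
-0.055 145 [-0.018 -0.074  0.01   0.068]
-0.065 187 [-0.019 -0.073  0.012  0.068]
-0.075 142 [-0.02  -0.072  0.003  0.065]
-0.085 229 [-0.021 -0.071 -0.002  0.065]
-0.095 265 [-0.015 -0.069  0.009  0.064]
-0.105 44 [-0.016 -0.064  0.007  0.061]
-0.115 103 [-0.038 -0.039 -0.009  0.031]
-0.125 133 [-0.039 -0.038 -0.01   0.032]
-0.135 137 [-0.039 -0.039 -0.005  0.032]
-0.145 134 [-0.039 -0.038 -0.01   0.032]
-0.155 208 [-0.038 -0.038  0.001  0.031]
-0.165 61 [-0.035 -0.031 -0.011  0.024]
-0.175 148 [-0.041 -0.039 -0.008  0.033]
-0.185 139 [-0.042 -0.041 -0.008  0.032]
-0.195 167 [-0.042 -0.041 -0.008  0.035]
```

>>> carry_out([
  {"fingers": 1.0,"dp": [0.0,-0.0025,0.04],"roll": 0.0},
  {"fingers": 1.0,"dp": [0.0,0.0,0.04],"roll": 0.0},
  {"fingers": 1.0,"dp": [0.0,0.0,0.03],"roll": 0.0},
  {"fingers": 1.0,"dp": [0.0,0.0,0.014],"roll": 0.0},
  {"fingers": 0.0,"dp": [0.0,0.0,0.0],"roll": 0.0},
  {"fingers": 0.0,"dp": [0.0,0.0,0.0],"roll": 0.0},
  {"fingers": 0.0,"dp": [0.0,0.0,0.0],"roll": 0.0},
  {"fingers": 0.0,"dp": [0.0,0.0,0.0],"roll": 0.0},
  {"fingers": 0.0,"dp": [0.0,0.0,0.0],"roll": 0.0},
  {"fingers": 0.0,"dp": [0.0,0.0,0.0],"roll": 0.0},
])

```text
time: 3.68
eef_pos: [0.5011, -0.0144, 0.1197]
tool_rot: [0.001, 0.036, 0.999, -0.0]
contact_force: [0.4, -0.4, 6.2]
gripper_width: 0.0323
grasp_force: 59.2
```

>>> carry_out([
  {"fingers": 0.0,"dp": [0.0,0.0,-0.006],"roll": 0.0},
  {"fingers": 0.0,"dp": [0.0,0.0,-0.012],"roll": 0.0},
  {"fingers": 0.0,"dp": [0.0,0.0,-0.03],"roll": 0.0},
  {"fingers": 0.0,"dp": [0.0,0.0,-0.04],"roll": 0.0},
  {"fingers": 0.0,"dp": [0.0,0.0,-0.03],"roll": 0.0},
])

```text
time: 4.3
eef_pos: [0.5005, -0.0144, 0.2389]
tool_rot: [0.001, 0.035, 0.999, -0.0]
contact_force: [0.3, -0.2, -0.2]
gripper_width: 0.0325
grasp_force: 59.5
```

```bash
python3 - <<'E'
from h import *
go(.4257,-.3693,.24,1.70)
s=snap('scene','s1.png')
im=cv2.imread('pics/s1.png')[60:320,60:340]; cv2.imwrite('pics/s1c.png',cv2.resize(im,None,fx=2.1,fy=2.1))
E
```

```text
t 4.3 pos [ 0.5005 -0.0144  0.2389] yaw 1.5 dp [ 0.0495 -0.3593 -0.0012] roll -0.2 F [ 0.3 -0.2 -0.2] w 0.0325 q [-0.03  0.2  -0.08  1.3  -0.    0.04]
```

View pics/s1c.png

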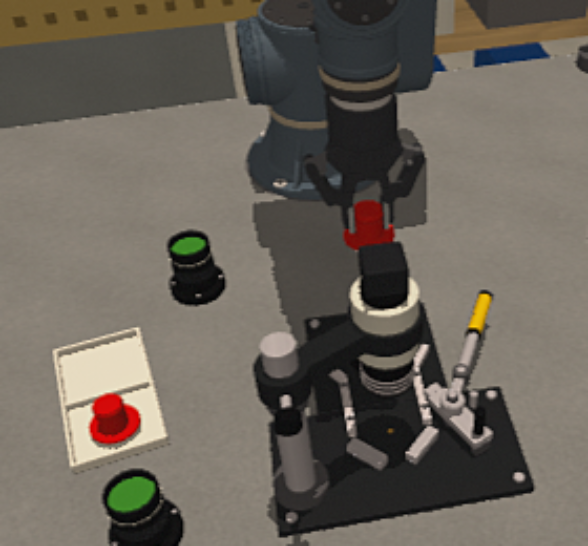

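Cap is held; the bay is free; brass dot at crop (391,430). Carry it to the tray.

>>> carry_out([
  {"fingers": 0.0,"dp": [0.0062,-0.045,0.0],"roll": 0.0},
  {"fingers": 0.0,"dp": [0.0062,-0.045,0.0],"roll": 0.0},
  {"fingers": 0.0,"dp": [0.0062,-0.045,0.0],"roll": 0.0},
  {"fingers": 0.0,"dp": [0.0062,-0.045,0.0],"roll": 0.0},
  {"fingers": 0.0,"dp": [0.0062,-0.045,0.0],"roll": 0.0},
  {"fingers": 0.0,"dp": [0.0062,-0.045,0.0],"roll": 0.0},
  {"fingers": 0.0,"dp": [0.0062,-0.045,0.0],"roll": 0.0},
  {"fingers": 0.0,"dp": [0.0062,-0.044,0.0],"roll": 0.0},
  {"fingers": 0.0,"dp": [0.0,0.0,0.0],"roll": -0.1},
  {"fingers": 0.0,"dp": [0.0,0.0,0.0],"roll": -0.1},
])

```text
time: 5.6
eef_pos: [0.425, -0.3697, 0.2368]
tool_rot: [0.0, -0.065, 0.998, -0.0]
contact_force: [-0.9, -0.6, -0.4]
gripper_width: 0.0321
grasp_force: 59.7
```

```bash
python3 - <<'E'
from h import *
go(.4257,-.3693,.037,1.70)
s=snap('scene'); print('brass',ray(s,246.2,264.8,.012))
h=cv2.cvtColor(s['img'],cv2.COLOR_RGB2HSV); m=(h[...,0]>8)&(h[...,0]<30)&(h[...,1]>110); m[:255]=0;m[275:]=0;m[:,235:258].any()
m[:,:235]=0;m[:,258:]=0
v,u=np.nonzero(m); print(len(u), ray(s,u.mean(),v.mean(),.012) if len(u) else 0)
E
```

```text
t 5.6 pos [ 0.425  -0.3697  0.2368] yaw 1.702 dp [-0.0007  0.0003  0.1998] roll 0.002 F [-0.9 -0.6 -0.4] w 0.0321 q [-0.72  0.31  0.07  1.33 -0.   -0.85]
brass [ 0.63740071 -0.02671584  0.012     ]
9 [ 0.63730281 -0.02811886  0.012     ]
```

>>> carry_out([
  {"fingers": 0.0,"dp": [0.0,0.0,0.05],"roll": 0.0},
  {"fingers": 0.0,"dp": [0.0,0.0,0.05],"roll": 0.0},
  {"fingers": 0.0,"dp": [0.0,0.0,0.05],"roll": 0.0},
  {"fingers": 0.0,"dp": [0.0,0.0,0.03],"roll": 0.0},
  {"fingers": 0.0,"dp": [0.0,0.0,0.016],"roll": 0.0},
  {"fingers": 0.0,"dp": [0.0,0.0,0.004],"roll": 0.0},
  {"fingers": 0.0,"dp": [0.0,0.0,0.0],"roll": 0.0},
])

```text
time: 6.52
eef_pos: [0.426, -0.3695, 0.0373]
tool_rot: [0.0, -0.064, 0.998, -0.001]
contact_force: [-0.1, -0.3, -0.9]
gripper_width: 0.0324
grasp_force: 59.6
```

>>> carry_out([
  {"fingers": 1.0,"dp": [0.0,0.0,0.0],"roll": 0.0},
  {"fingers": 1.0,"dp": [0.0,0.0,0.0],"roll": 0.0},
  {"fingers": 1.0,"dp": [0.0,0.0,0.0],"roll": 0.0},
  {"fingers": 1.0,"dp": [0.0,0.0,0.0],"roll": 0.0},
  {"fingers": 1.0,"dp": [0.0,0.0,0.0],"roll": 0.0},
  {"fingers": 1.0,"dp": [0.0,0.0,-0.03],"roll": 0.0},
  {"fingers": 1.0,"dp": [0.0,0.0,-0.05],"roll": 0.0},
  {"fingers": 1.0,"dp": [0.0,0.0,-0.05],"roll": 0.0},
  {"fingers": 1.0,"dp": [0.0,0.0,-0.04],"roll": 0.0},
])

```text
time: 7.65
eef_pos: [0.4255, -0.3691, 0.2085]
tool_rot: [0.0, -0.065, 0.998, -0.001]
contact_force: [0.5, -1.2, -0.2]
gripper_width: 0.0856
grasp_force: 0.0
```

```bash
python3 - <<'E'
from h import *
s=snap('top'); im=s['img']; hsv=cv2.cvtColor(im,cv2.COLOR_RGB2HSV)
red=((hsv[...,0]<8)|(hsv[...,0]>172))&(hsv[...,1]>150)&(hsv[...,2]>80)
n,l,st,c=cv2.connectedComponentsWithStats(red.astype(np.uint8))
for i in range(1,n):
    if st[i,4]>40 and c[i][0]<500: print('red',c[i].round(1),st[i,4],ray(s,*c[i],.025).round(3))
gr=(hsv[...,0]>40)&(hsv[...,0]<80)&(hsv[...,1]>100)
n,l,st,c=cv2.connectedComponentsWithStats(gr.astype(np.uint8))
for i in range(1,n):
    if st[i,4]>60: print('green',c[i].round(1),st[i,4],ray(s,*c[i],.087).round(4))
go(.5005,-.0145,.22,1.496)
cv2.imwrite('pics/t2.png',cv2.resize(im[100:300,200:480],None,fx=2.8,fy=2.8,interpolation=cv2.INTER_CUBIC)[:,:,::-1])
E
```

```text
red [184.7 135.8] 211 [0.738 0.334 0.025]
red [111.9 164.8] 266 [0.643 0.521 0.025]
red [105.3 222.8] 290 [0.484 0.519 0.025]
red [436.4 225.9] 346 [ 0.529 -0.351  0.025]
red [442.4 266.1] 329 [ 0.423 -0.367  0.025]
green [164.6  62.1] 234 [0.9195 0.3948 0.087 ]
green [223.6  65.6] 235 [0.919  0.2359 0.087 ]
green [282.6  69.1] 235 [0.9187 0.0776 0.087 ]
green [341.7  72.3] 235 [ 0.9191 -0.0807  0.087 ]
green [401.1  75.6] 231 [ 0.9191 -0.2394  0.087 ]
green [460.9  78.1] 268 [ 0.9216 -0.3988  0.087 ]
green [431.9 159.6] 318 [ 0.689  -0.3219  0.087 ]
green [309.5 223. ] 369 [ 0.5035 -0.0151  0.087 ]
green [136.2 273.4] 373 [0.3513 0.4043 0.087 ]
green [394.9 315.5] 383 [ 0.288  -0.2327  0.087 ]
t 7.7 pos [ 0.4268 -0.3703  0.2134] yaw 1.7 dp [-0.1189  0.3433 -0.008 ] roll 0.204 F [ 1.5 -0.   2.8] w 0.0856 q [-0.71  0.31  0.01  1.27 -0.   -0.84]
```

View pics/t2.png

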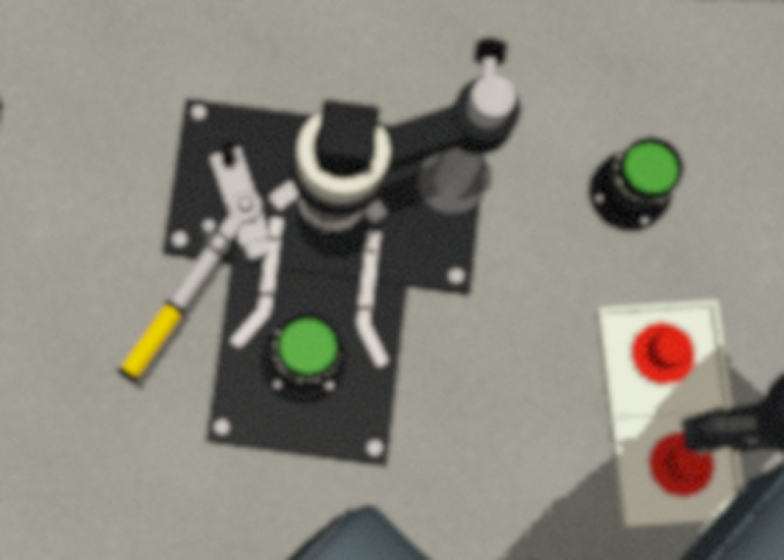

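Cap lies in the empty bay (crop (682,463)); bare lens at (308,346). Go grip the barrel.

>>> carry_out([
  {"fingers": 1.0,"dp": [-0.015,0.043,0.0],"roll": 0.0},
  {"fingers": 1.0,"dp": [-0.015,0.043,0.0],"roll": 0.0},
  {"fingers": 1.0,"dp": [-0.015,0.043,0.0],"roll": 0.0},
  {"fingers": 1.0,"dp": [-0.015,0.043,0.0],"roll": 0.0},
  {"fingers": 1.0,"dp": [-0.015,0.043,0.0],"roll": 0.0},
  {"fingers": 1.0,"dp": [-0.015,0.043,0.0],"roll": 0.0},
  {"fingers": 1.0,"dp": [-0.015,0.043,0.0],"roll": 0.0},
  {"fingers": 1.0,"dp": [-0.015,0.043,0.0],"roll": 0.0},
  {"fingers": 1.0,"dp": [0.0,0.0,0.0],"roll": 0.102},
  {"fingers": 1.0,"dp": [0.0,0.0,0.0],"roll": 0.102},
])

```text
time: 8.95
eef_pos: [0.5, -0.0115, 0.206]
tool_rot: [-0.0, 0.038, 0.999, -0.0]
contact_force: [0.2, 0.7, 0.7]
gripper_width: 0.0857
grasp_force: 0.0
```

```bash
python3 -c "
from h import *
go(.502,-.0148,.055,1.496)"
```

```text
t 8.95 pos [ 0.5    -0.0115  0.206 ] yaw 1.494 dp [-0.0023 -0.0031  0.151 ] roll -0.002 F [0.2 0.7 0.7] w 0.0857 q [-0.02  0.21 -0.14  1.22 -0.    0.05]
```

>>> carry_out([
  {"fingers": 1.0,"dp": [-0.002,-0.003,0.04],"roll": 0.0},
  {"fingers": 1.0,"dp": [0.0,0.0,0.045],"roll": 0.0},
  {"fingers": 1.0,"dp": [0.0,0.0,0.04],"roll": 0.0},
  {"fingers": 1.0,"dp": [0.0,0.0,0.026],"roll": 0.0},
  {"fingers": 0.5,"dp": [0.0,0.0,0.0],"roll": 0.0},
  {"fingers": 0.5,"dp": [0.0,0.0,0.0],"roll": 0.0},
  {"fingers": 0.5,"dp": [0.0,0.0,0.0],"roll": 0.0},
  {"fingers": 0.5,"dp": [0.0,0.0,0.0],"roll": 0.0},
])

```text
time: 9.95
eef_pos: [0.5023, -0.0156, 0.0561]
tool_rot: [0.001, 0.037, 0.999, -0.0]
contact_force: [-1.2, -0.7, 0.2]
gripper_width: 0.0565
grasp_force: 64.8
```

```bash
python3 -c "
from h import *
d=.092
go(.637-d*.9972,-.029+d*.075,.055,1.496)"
```

```text
t 9.95 pos [ 0.5023 -0.0156  0.0561] yaw 1.496 dp [-0.0433 -0.0033  0.0011] roll -0.0 F [-1.2 -0.7  0.2] w 0.0565 q [-0.03  0.34 -0.39  0.84 -0.    0.04]
```

>>> carry_out([
  {"fingers": 0.5,"dp": [-0.007,-0.003,0.0],"roll": 0.0},
  {"fingers": 0.5,"dp": [-0.008,0.0,0.0],"roll": 0.0},
  {"fingers": 0.5,"dp": [-0.008,0.0,0.0],"roll": 0.0},
  {"fingers": 0.5,"dp": [-0.008,0.0,0.0],"roll": 0.0},
  {"fingers": 0.5,"dp": [-0.008,0.0,0.0],"roll": 0.0},
  {"fingers": 0.5,"dp": [-0.004,0.0,0.0],"roll": 0.0},
  {"fingers": 1.0,"dp": [0.0,0.0,0.0],"roll": 0.0},
  {"fingers": 1.0,"dp": [0.0,0.0,0.0],"roll": 0.0},
  {"fingers": 1.0,"dp": [0.0,0.0,0.0],"roll": 0.0},
  {"fingers": 1.0,"dp": [0.0,0.0,-0.01],"roll": 0.0},
])

```text
time: 11.2
eef_pos: [0.544, -0.0217, 0.0651]
tool_rot: [-0.001, 0.037, 0.999, -0.0]
contact_force: [1.0, 0.3, -1.1]
gripper_width: 0.0855
grasp_force: 0.0
```

>>> carry_out([
  {"fingers": 1.0,"dp": [0.0,0.0,-0.03],"roll": 0.0},
  {"fingers": 1.0,"dp": [0.0,0.0,-0.04],"roll": 0.0},
  {"fingers": 1.0,"dp": [0.03,0.0,-0.01],"roll": 0.0},
  {"fingers": 1.0,"dp": [0.04,0.0,0.0],"roll": 0.0},
  {"fingers": 1.0,"dp": [0.04,0.0,0.0],"roll": 0.0},
  {"fingers": 1.0,"dp": [0.0,0.0,0.0],"roll": 0.175},
  {"fingers": 1.0,"dp": [0.0,0.0,0.0],"roll": 0.175},
  {"fingers": 1.0,"dp": [0.0,0.0,0.0],"roll": 0.175},
  {"fingers": 1.0,"dp": [0.0,0.0,0.0],"roll": 0.175},
  {"fingers": 1.0,"dp": [0.0,0.0,0.0],"roll": 0.175},
])

```text
time: 12.45
eef_pos: [0.4349, -0.0135, 0.1461]
tool_rot: [0.0, 0.46, 0.888, 0.0]
contact_force: [-0.4, -0.5, 0.1]
gripper_width: 0.0855
grasp_force: 0.0
```

>>> carry_out([
  {"fingers": 1.0,"dp": [0.0,0.0,0.0],"roll": 0.175},
  {"fingers": 1.0,"dp": [0.0,0.0,0.0],"roll": 0.175},
  {"fingers": 1.0,"dp": [0.0,0.0,0.0],"roll": 0.175},
  {"fingers": 1.0,"dp": [0.0,0.0,0.0],"roll": 0.17},
  {"fingers": 1.0,"dp": [0.0,0.0,0.0],"roll": 0.0},
])

```text
time: 13.08
eef_pos: [0.4349, -0.0135, 0.1459]
tool_rot: [0.0, 0.732, 0.681, 0.0]
contact_force: [0.0, 1.2, 0.7]
gripper_width: 0.0853
grasp_force: 0.0
```

```bash
python3 - <<'E'
from h import *
d=.19
go(.637-d*.9972,-.029+d*.075,.016,-.075)
s=snap('top'); hsv=cv2.cvtColor(s['img'],cv2.COLOR_RGB2HSV)
gr=(hsv[...,0]>40)&(hsv[...,0]<80)&(hsv[...,1]>100)
n,l,st,c=cv2.connectedComponentsWithStats(gr.astype(np.uint8))
for i in range(1,n):
    if st[i,4]>60 and 270<c[i][0]<340 and c[i][1]>150: p=ray(s,*c[i],.087);e=p[:2]-[.637,-.029];print('lens',c[i].round(1),st[i],p.round(4),'st',e@[.9972,-.075],e@[.075,.9972])
E
python3 prof.py | head -20
```

```text
t 13.07 pos [ 0.4349 -0.0135  0.1459] yaw -0.073 dp [-0.0003  0.0125  0.1299] roll 0.002 F [0.  1.2 0.7] w 0.0853 q [-0.03  0.14 -0.39  1.03 -0.    1.61]
t 13.12 pos [ 0.4349 -0.0135  0.1458] yaw -0.07 dp [0.0036 0.0655 0.0269] roll -1.57 F [-0.7  0.  -0.5] w 0.0854 q [-0.03  0.14 -0.39  1.03 -0.    1.61]
-0.005 7 [-0.013 -0.042 -0.006  0.051]
-0.045 19 [-0.015  0.046  0.006  0.067]
-0.055 25 [-0.019  0.     0.007  0.075]
-0.065 43 [-0.019 -0.018  0.015  0.075]
-0.075 62 [-0.019 -0.013  0.013  0.074]
-0.085 80 [-0.021 -0.     0.016  0.071]
-0.095 93 [-0.014  0.015  0.011  0.071]
-0.105 40 [-0.013  0.031  0.009  0.067]
-0.115 83 [-0.037  0.012  0.031  0.04 ]
-0.125 105 [-0.038  0.01   0.033  0.039]
-0.135 103 [-0.038  0.007  0.033  0.038]
-0.145 115 [-0.038  0.006  0.034  0.039]
-0.155 156 [-0.037  0.     0.032  0.037]
-0.165 40 [-0.03   0.013  0.021  0.036]
-0.175 107 [-0.039  0.008  0.035  0.041]
-0.185 103 [-0.042  0.006  0.031  0.041]
-0.195 128 [-0.04   0.009  0.035  0.042]
```

>>> carry_out([
  {"fingers": 1.0,"dp": [0.0,-0.01,0.03],"roll": 0.002},
  {"fingers": 1.0,"dp": [0.0,0.0,0.04],"roll": 0.0},
  {"fingers": 1.0,"dp": [0.0,0.0,0.035],"roll": 0.0},
  {"fingers": 1.0,"dp": [0.0,0.0,0.015],"roll": 0.0},
  {"fingers": 1.0,"dp": [0.0,0.0,0.0],"roll": 0.0},
])

```text
time: 13.8
eef_pos: [0.424, -0.0128, 0.0246]
tool_rot: [-0.001, 0.733, 0.681, -0.001]
contact_force: [-0.5, -0.6, 0.2]
gripper_width: 0.0853
grasp_force: 0.0
```

>>> carry_out([
  {"fingers": 1.0,"dp": [0.0,0.0,0.005],"roll": 0.0},
  {"fingers": 1.0,"dp": [0.0,0.0,0.003],"roll": 0.0},
  {"fingers": 1.0,"dp": [0.0,0.0,0.0],"roll": 0.0},
])

```text
time: 14.18
eef_pos: [0.425, -0.0128, 0.0175]
tool_rot: [0.0, 0.733, 0.68, 0.0]
contact_force: [0.2, 0.4, -0.0]
gripper_width: 0.0855
grasp_force: 0.0
```

```bash
python3 - <<'E'
from h import *
d=.14
go(.637-d*.9972,-.029+d*.075,.016,-.075)
s=snap('scene'); cv2.imwrite('pics/s3c.png',cv2.resize(s['img'][100:310,170:330],None,fx=3.5,fy=2.8,interpolation=cv2.INTER_CUBIC)[:,:,::-1])
E
```

```text
t 14.18 pos [ 0.425  -0.0128  0.0175] yaw -0.076 dp [-0.0002  0.0727  0.0016] roll -0.001 F [ 0.2  0.4 -0. ] w 0.0855 q [-0.03  0.28 -0.62  0.68 -0.    1.62]
```

View pics/s3c.png

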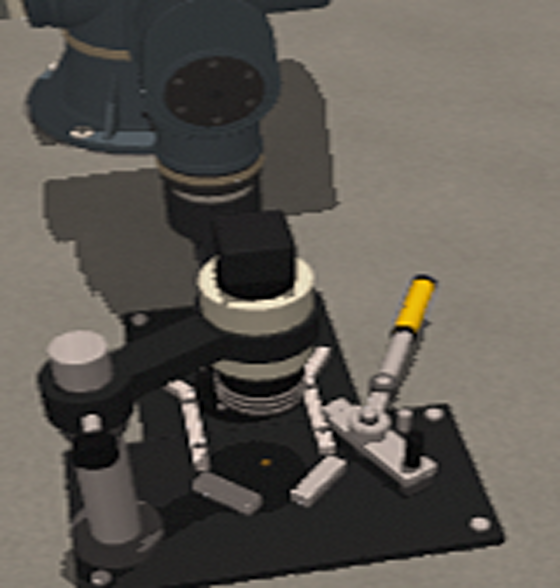

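No floor contact at TCP z 0.0175, rails and V-stop are clear, brass dot at (265,462). Push with the back of the leading finger.

>>> carry_out([
  {"fingers": 1.0,"dp": [0.0,0.008,0.0],"roll": 0.0},
  {"fingers": 1.0,"dp": [0.0,0.008,0.0],"roll": 0.0},
  {"fingers": 1.0,"dp": [0.0,0.008,0.0],"roll": 0.0},
  {"fingers": 1.0,"dp": [0.0,0.008,0.0],"roll": 0.0},
  {"fingers": 1.0,"dp": [0.0,0.008,0.0],"roll": 0.0},
])

```text
time: 14.85
eef_pos: [0.4649, -0.0158, 0.0172]
tool_rot: [-0.0, 0.733, 0.68, -0.0]
contact_force: [-4.1, 0.6, 2.1]
gripper_width: 0.0852
grasp_force: 2.0
```

>>> carry_out([
  {"fingers": 1.0,"dp": [0.0,0.007,0.0],"roll": 0.0},
  {"fingers": 1.0,"dp": [0.0,0.007,0.0],"roll": 0.0},
  {"fingers": 1.0,"dp": [0.0,0.007,0.0],"roll": 0.0},
  {"fingers": 1.0,"dp": [0.0,0.007,0.0],"roll": 0.0},
  {"fingers": 1.0,"dp": [0.0,0.007,0.0],"roll": 0.0},
])

```text
time: 15.48
eef_pos: [0.5, -0.0185, 0.0173]
tool_rot: [0.0, 0.733, 0.68, -0.0]
contact_force: [-2.5, 0.7, 0.2]
gripper_width: 0.085
grasp_force: 1.5
```

```bash
cat > lens.py <<'E'
from h import *
d=.102
go(.637-d*.9972,-.029+d*.075,.016,-.075)
s=snap('scene'); P=cloud(s); X=np.array([.9972,-.075]);Y=np.array([.075,.9972])
e=P[...,:2]-np.array([.637,-.029]); a=e@X; b=e@Y; z=P[...,2]
for lo,hi in((.013,.026),(.03,.06),(.06,.09),(.1,.12)):
    m=(z>lo)&(z<hi)&(abs(b)<.02)&(a>-.15)&(a<.06)&(s['range_z']>0)
    if m.sum()>5: print(lo,m.sum(),'front of dark pts a pct50/90/98',np.percentile(a[m],[50,90,98]).round(4))
E
python3 lens.py
```

```text
t 15.47 pos [ 0.5    -0.0185  0.0173] yaw -0.076 dp [-0.0002  0.0354  0.0013] roll -0.001 F [-2.5  0.7  0.2] w 0.085 q [-0.04  0.38 -0.44  0.74 -0.    1.61]
0.013 142 front of dark pts a pct50/90/98 [0.0048 0.049  0.0526]
0.03 110 front of dark pts a pct50/90/98 [-0.0065 -0.0041 -0.0028]
0.06 44 front of dark pts a pct50/90/98 [-0.0066 -0.0045 -0.0037]
0.1 44 front of dark pts a pct50/90/98 [0.0262 0.0285 0.0291]
```

>>> carry_out([
  {"fingers": 1.0,"dp": [0.0,0.005,0.0],"roll": 0.0},
  {"fingers": 1.0,"dp": [0.0,0.005,0.0],"roll": 0.0},
  {"fingers": 1.0,"dp": [0.0,0.004,0.0],"roll": 0.0},
  {"fingers": 1.0,"dp": [0.0,0.004,0.0],"roll": 0.0},
  {"fingers": 1.0,"dp": [0.0,0.004,0.0],"roll": 0.0},
])

```text
time: 16.15
eef_pos: [0.5217, -0.0202, 0.0173]
tool_rot: [0.0, 0.733, 0.68, -0.0]
contact_force: [-4.2, -1.1, 0.1]
gripper_width: 0.0854
grasp_force: 1.8
```

```bash
python3 lens.py
```

```text
t 16.15 pos [ 0.5217 -0.0202  0.0173] yaw -0.076 dp [-0.0002  0.0136  0.0013] roll -0.001 F [-4.2 -1.1  0.1] w 0.0854 q [-0.04  0.41 -0.39  0.77 -0.    1.61]
0.013 137 front of dark pts a pct50/90/98 [0.0261 0.0501 0.0531]
0.03 108 front of dark pts a pct50/90/98 [0.0152 0.0177 0.0189]
0.06 132 front of dark pts a pct50/90/98 [0.0151 0.0172 0.0187]
0.1 41 front of dark pts a pct50/90/98 [0.0263 0.0289 0.0295]
```

>>> carry_out([
  {"fingers": 1.0,"dp": [0.0,0.003,0.0],"roll": 0.0},
  {"fingers": 1.0,"dp": [0.0,0.002,0.0],"roll": 0.0},
  {"fingers": 1.0,"dp": [0.0,0.002,0.0],"roll": 0.0},
  {"fingers": 1.0,"dp": [0.0,0.001,0.0],"roll": 0.0},
])

```text
time: 16.7
eef_pos: [0.5296, -0.0208, 0.0173]
tool_rot: [0.0, 0.733, 0.68, -0.0]
contact_force: [-3.7, 0.4, 1.4]
gripper_width: 0.0854
grasp_force: 1.8
```

>>> carry_out([
  {"fingers": 1.0,"dp": [0.0,0.001,0.0],"roll": 0.0},
  {"fingers": 1.0,"dp": [0.0,0.0,0.0],"roll": 0.0},
])

```text
time: 16.95
eef_pos: [0.5303, -0.0207, 0.0173]
tool_rot: [-0.0, 0.733, 0.68, -0.0]
contact_force: [-4.8, 1.9, 2.0]
gripper_width: 0.0855
grasp_force: 2.2
```

```bash
python3 lens.py
```

```text
t 16.95 pos [ 0.5303 -0.0207  0.0173] yaw -0.076 dp [-0.0003  0.005   0.0013] roll -0.001 F [-4.8  1.9  2. ] w 0.0855 q [-0.04  0.42 -0.37  0.78  0.    1.61]
0.013 129 front of dark pts a pct50/90/98 [0.0352 0.0499 0.0543]
0.03 114 front of dark pts a pct50/90/98 [0.0237 0.0266 0.0275]
0.06 154 front of dark pts a pct50/90/98 [0.023  0.0258 0.0268]
0.1 46 front of dark pts a pct50/90/98 [0.0259 0.0293 0.0296]
```

>>> carry_out([
  {"fingers": 1.0,"dp": [0.0,0.001,0.0],"roll": 0.0},
  {"fingers": 1.0,"dp": [0.0,0.0,0.0],"roll": 0.0},
])

```text
time: 17.25
eef_pos: [0.5306, -0.0206, 0.0173]
tool_rot: [-0.001, 0.733, 0.68, -0.0]
contact_force: [-8.0, 2.5, 4.3]
gripper_width: 0.0854
grasp_force: 4.0
```

>>> carry_out([
  {"fingers": 1.0,"dp": [0.0,0.001,0.0],"roll": 0.0},
  {"fingers": 1.0,"dp": [0.0,0.0,0.0],"roll": 0.0},
])

```text
time: 17.5
eef_pos: [0.531, -0.0203, 0.0172]
tool_rot: [-0.001, 0.733, 0.68, -0.001]
contact_force: [-10.5, 5.2, 6.5]
gripper_width: 0.0854
grasp_force: 5.1
```

```bash
python3 lens.py
```

```text
t 17.5 pos [ 0.531  -0.0203  0.0172] yaw -0.075 dp [-0.0007  0.0044  0.0012] roll -0.0 F [-10.5   5.2   6.5] w 0.0854 q [-0.04  0.43 -0.37  0.78  0.    1.61]
0.013 136 front of dark pts a pct50/90/98 [0.0352 0.0499 0.0536]
0.03 108 front of dark pts a pct50/90/98 [0.0246 0.0269 0.028 ]
0.06 157 front of dark pts a pct50/90/98 [0.0234 0.0261 0.0282]
0.1 43 front of dark pts a pct50/90/98 [0.0255 0.0287 0.0296]
```

```bash
cat > fit.py <<'E'
from h import *
from scipy.optimize import least_squares
s=snap('scene'); P=cloud(s); z=P[...,2]; ok=s['range_z']>0
def fit(lo,hi,r):
    e=P[...,:2]-np.array([.637,-.029]); rr=np.hypot(e[...,0],e[...,1])
    m=ok&(z>lo)&(z<hi)&(rr<r+.008)&(rr>r-.008)
    q=P[m][:,:2]
    f=least_squares(lambda c:np.hypot(q[:,0]-c[0],q[:,1]-c[1])-r,[.637,-.029],loss='soft_l1',f_scale=.001).x
    print(lo,r,m.sum(),f.round(4),'st',((f-[.637,-.029])@[.9972,-.075]).round(4),((f-[.637,-.029])@[.075,.9972]).round(4))
fit(.032,.06,.029);fit(.06,.09,.029);fit(.12,.16,.03);fit(.115,.16,.03)
E
python3 fit.py
```

```text
0.032 0.029 155 [ 0.6342 -0.0305] st -0.0027 -0.0017
0.06 0.029 182 [ 0.6339 -0.0303] st -0.003 -0.0015
0.12 0.03 264 [ 0.635  -0.0292] st -0.002 -0.0004
0.115 0.03 299 [ 0.635  -0.0292] st -0.0019 -0.0004
```

Lens sits about 1 mm short on one V face; nudge it to centre.

>>> carry_out([
  {"fingers": 1.0,"dp": [0.0015,0.0,0.0],"roll": 0.0},
  {"fingers": 1.0,"dp": [0.0015,0.0,0.0],"roll": 0.0},
  {"fingers": 1.0,"dp": [0.0,0.0,0.0],"roll": 0.0},
])

```text
time: 17.98
eef_pos: [0.5321, -0.0178, 0.0172]
tool_rot: [-0.0, 0.733, 0.68, -0.0]
contact_force: [-6.0, 1.2, 1.6]
gripper_width: 0.0854
grasp_force: 2.3
```

```bash
python3 fit.py; python3 lens.py|head -1
```

```text
0.032 0.029 150 [ 0.6352 -0.0292] st -0.0018 -0.0004
0.06 0.029 195 [ 0.6348 -0.0292] st -0.0021 -0.0004
0.12 0.03 267 [ 0.635  -0.0293] st -0.0019 -0.0004
0.115 0.03 298 [ 0.6351 -0.0293] st -0.0019 -0.0004
t 18.02 pos [ 0.5321 -0.0179  0.0172] yaw -0.076 dp [-0.0032  0.0034  0.0012] roll -0.001 F [-6.3  1.5  1.5] w 0.0853 q [-0.03  0.43 -0.37  0.78 -0.    1.61]
```

Lens is home. Back off, then rise.

>>> carry_out([
  {"fingers": 1.0,"dp": [0.0,-0.005,0.0],"roll": 0.0},
  {"fingers": 1.0,"dp": [0.0,-0.03,0.0],"roll": 0.0},
  {"fingers": 1.0,"dp": [0.0,-0.045,0.0],"roll": 0.0},
  {"fingers": 0.5,"dp": [0.0,0.0,-0.045],"roll": -0.17},
  {"fingers": 0.5,"dp": [0.0,0.0,-0.045],"roll": -0.17},
  {"fingers": 0.5,"dp": [0.0,0.0,-0.045],"roll": -0.17},
  {"fingers": 0.5,"dp": [0.0,0.0,-0.02],"roll": -0.17},
  {"fingers": 0.5,"dp": [0.0,0.0,0.0],"roll": -0.17},
  {"fingers": 0.5,"dp": [0.0,0.0,0.0],"roll": -0.17},
  {"fingers": 0.5,"dp": [0.0,0.0,0.0],"roll": -0.17},
])

```text
time: 19.32
eef_pos: [0.4536, -0.012, 0.1727]
tool_rot: [0.001, 0.224, 0.975, 0.0]
contact_force: [0.1, 0.0, 0.7]
gripper_width: 0.0425
grasp_force: 0.0
```

```bash
python3 - <<'E'
from h import *
s=snap('scene'); im=s['img']; P=cloud(s); A=np.array([.637,-.029])
N=A+.078*np.array([.075,.9972]); print('nut',N.round(4))
m=(s['range_z']>0)&(P[...,2]>.05)&(P[...,2]<.085)&(np.hypot(P[...,0]-N[0],P[...,1]-N[1])<.065)&(np.hypot(P[...,0]-N[0],P[...,1]-N[1])>.035)&(P[...,0]>N[0]-.01)&(im.max(2)<80)
q=P[m]; print(len(q),q.mean(0).round(4))
v=q.mean(0)[:2]-N; print(np.hypot(*v),'angle',np.arctan2(v[1],v[0]))
p=ray(s,287.7,254.3,.0815)[:2]; v=p-N; print('pick',p,np.hypot(*v),np.arctan2(v[1],v[0]))
go(.46,.13,.19,1.98)
cv2.imwrite('pics/s5.png',cv2.resize(im[190:310,220:340],None,fx=5,fy=5,interpolation=cv2.INTER_CUBIC)[:,:,::-1])
E
python3 fit.py|head -2
```

```text
nut [0.6428 0.0488]
96 [0.6746 0.0346 0.069 ]
0.03472189086220545 angle -0.41922439040176795
pick [0.68685938 0.06724899] 0.047727031731465 0.3973082531907659
t 19.38 pos [ 0.4536 -0.012   0.1726] yaw 1.128 dp [ 0.0551  0.131  -0.0174] roll -0.852 F [-0.2  0.7  0.1] w 0.0426 q [-0.03  0.15 -0.31  1.11 -0.    0.42]
0.032 0.029 155 [ 0.6351 -0.0294] st -0.0019 -0.0005
0.06 0.029 192 [ 0.6348 -0.0291] st -0.0022 -0.0003
```

View pics/s5.png

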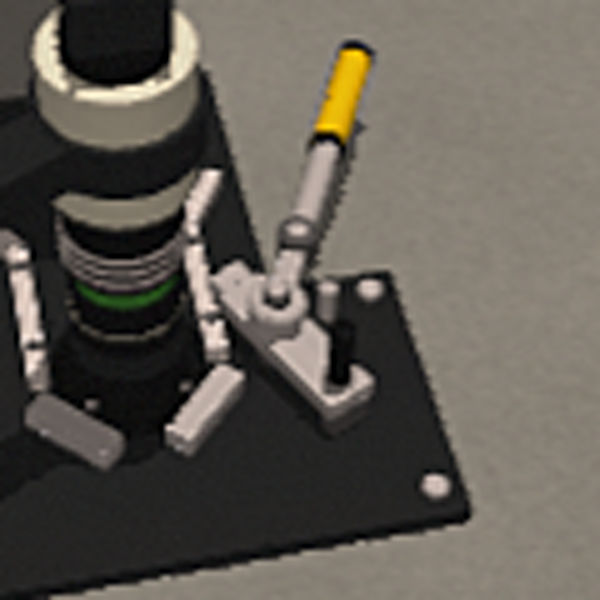

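>>> carry_out([
  {"fingers": 0.5,"dp": [0.0,0.0,-0.01],"roll": -0.17},
  {"fingers": 0.5,"dp": [0.0,0.0,-0.01],"roll": -0.17},
  {"fingers": 0.5,"dp": [0.0,0.0,0.0],"roll": -0.17},
  {"fingers": 0.5,"dp": [0.0,0.0,0.0],"roll": -0.17},
  {"fingers": 0.5,"dp": [0.0,0.0,0.0],"roll": -0.17},
  {"fingers": 0.5,"dp": [0.0,0.0,0.0],"roll": 0.0},
])

```text
time: 20.18
eef_pos: [0.4532, -0.0119, 0.1924]
tool_rot: [0.0, -0.193, 0.981, -0.0]
contact_force: [-1.0, 0.2, 0.3]
gripper_width: 0.0431
grasp_force: 0.0
```

```bash
python3 - <<'E'
from h import *
go(.46,.14,.19,1.97)
go(.67,.14,.19,1.97)
go(.686,.067,.19,1.97)
E
```

```text
t 20.18 pos [ 0.4532 -0.0119  0.1924] yaw 1.959 dp [-0.0639  0.138   0.0024] roll -0.011 F [-1.   0.2  0.3] w 0.0431 q [-0.03  0.14 -0.27  1.16 -0.   -0.41]
t 20.18 pos [ 0.4532 -0.0119  0.1924] yaw 1.959 dp [-0.2582  0.0585  0.0025] roll -0.011 F [-1.   0.2  0.3] w 0.0431 q [-0.03  0.14 -0.27  1.16 -0.   -0.41]
t 20.18 pos [ 0.4532 -0.0119  0.1924] yaw 1.959 dp [-0.2453 -0.0152  0.0025] roll -0.011 F [-1.   0.2  0.3] w 0.0431 q [-0.03  0.14 -0.27  1.16 -0.   -0.41]
```

>>> carry_out([
  {"fingers": 0.5,"dp": [-0.016,0.0345,0.0],"roll": 0.0},
  {"fingers": 0.5,"dp": [-0.016,0.0345,0.0],"roll": 0.0},
  {"fingers": 0.5,"dp": [-0.016,0.0345,0.0],"roll": 0.0},
  {"fingers": 0.5,"dp": [-0.016,0.0345,0.0],"roll": 0.0},
  {"fingers": 0.5,"dp": [-0.0485,-0.02,0.0],"roll": 0.0},
  {"fingers": 0.5,"dp": [-0.0485,-0.02,0.0],"roll": 0.0},
  {"fingers": 0.5,"dp": [-0.0485,-0.02,0.0],"roll": 0.0},
  {"fingers": 0.5,"dp": [-0.0485,-0.02,0.0],"roll": 0.0},
  {"fingers": 0.5,"dp": [0.0,0.0,0.0],"roll": 0.0},
])

```text
time: 21.3
eef_pos: [0.6719, 0.1403, 0.1899]
tool_rot: [-0.0, -0.192, 0.981, -0.0]
contact_force: [0.1, 0.8, -0.3]
gripper_width: 0.0427
grasp_force: 0.0
```

```bash
python3 - <<'E'
from h import *
go(.686,.067,.064,1.97)
E
```

```text
t 21.3 pos [0.6719 0.1403 0.1899] yaw 1.956 dp [ 0.0144 -0.0732  0.1259] roll -0.014 F [ 0.1  0.8 -0.3] w 0.0427 q [ 0.21  0.54  0.32  1.35 -0.   -0.18]
```

>>> carry_out([
  {"fingers": 0.5,"dp": [0.005,-0.0245,0.0],"roll": 0.0},
  {"fingers": 0.5,"dp": [0.005,-0.0245,0.0],"roll": 0.0},
  {"fingers": 0.5,"dp": [0.0045,-0.024,0.0],"roll": 0.0},
  {"fingers": 0.5,"dp": [0.0,0.0,0.04],"roll": 0.0},
  {"fingers": 0.5,"dp": [0.0,0.0,0.04],"roll": 0.0},
  {"fingers": 0.5,"dp": [0.0,0.0,0.02],"roll": 0.0},
  {"fingers": 0.5,"dp": [0.0,0.0,0.015],"roll": 0.0},
])

```text
time: 22.18
eef_pos: [0.6833, 0.0661, 0.0768]
tool_rot: [-0.0, -0.194, 0.981, -0.0]
contact_force: [0.3, -0.1, -0.3]
gripper_width: 0.0425
grasp_force: 0.0
```

>>> carry_out([
  {"fingers": 0.5,"dp": [0.0,0.0,0.006],"roll": 0.0},
  {"fingers": 0.5,"dp": [0.0,0.0,0.005],"roll": 0.0},
  {"fingers": 0.5,"dp": [0.0,0.0,0.0],"roll": 0.0},
])

```text
time: 22.55
eef_pos: [0.6838, 0.0675, 0.0667]
tool_rot: [0.0, -0.195, 0.981, -0.0]
contact_force: [0.5, 0.1, -0.1]
gripper_width: 0.0428
grasp_force: 0.0
```

```bash
python3 - <<'E'
from h import *
go(.686,.067,.064,1.97)
N=np.array([.6428,.0488])
for a in (.4,.7,.95,1.2,1.45):
    print(a,(N+.05*np.array([np.cos(a),np.sin(a)])).round(4))
E
```

```text
t 22.55 pos [0.6838 0.0675 0.0667] yaw 1.964 dp [-0.0018 -0.0013  0.0027] roll -0.006 F [ 0.5  0.1 -0.1] w 0.0428 q [ 0.1   0.61  0.11  1.08 -0.   -0.29]
0.4 [0.6889 0.0683]
0.7 [0.681 0.081]
0.95 [0.6719 0.0895]
1.2 [0.6609 0.0954]
1.45 [0.6488 0.0984]
```

>>> carry_out([
  {"fingers": 0.5,"dp": [0.0,0.0075,0.002],"roll": 0.0},
  {"fingers": 0.5,"dp": [0.0,0.0065,0.0],"roll": 0.0},
  {"fingers": 0.5,"dp": [0.0006,0.0078,0.0],"roll": -0.155},
  {"fingers": 0.5,"dp": [0.0006,0.0078,0.0],"roll": -0.155},
  {"fingers": 0.5,"dp": [0.0006,0.0078,0.0],"roll": -0.155},
])

```text
time: 23.18
eef_pos: [0.6645, 0.0997, 0.0645]
tool_rot: [0.0, -0.418, 0.908, -0.0]
contact_force: [0.6, -2.6, 0.5]
gripper_width: 0.0426
grasp_force: 0.9
```

>>> carry_out([
  {"fingers": 0.5,"dp": [0.0006,0.0078,0.0],"roll": -0.155},
  {"fingers": 0.5,"dp": [0.0006,0.0078,0.0],"roll": -0.155},
])

```text
time: 23.42
eef_pos: [0.6514, 0.108, 0.0646]
tool_rot: [0.0, -0.554, 0.833, -0.0]
contact_force: [1.2, -2.1, -0.5]
gripper_width: 0.0427
grasp_force: 0.9
```

```bash
cat > peg.py <<'E'
from h import *
st=manip.get_state(); q=st['tool_rot']; M=R.from_quat([q[1],q[2],q[3],q[0]]).as_matrix()
N=np.array([.6428,.0488]); f=st['eef_pos'][:2]-(st['gripper_width']/2-.007)*M[:2,1]
v=f-N; print('peg est if touching',f.round(4),np.hypot(*v).round(4),'ang left',(1.496-np.arctan2(v[1],v[0])).round(3))
go(.6296,.1,.065,3.0)
E
python3 peg.py
```

```text
peg est if touching [0.6646 0.1024] 0.0579 ang left 0.312
t 23.43 pos [0.6514 0.108  0.0646] yaw 2.744 dp [ 0.0158  0.017  -0.0004] roll -0.256 F [ 1.2 -2.1 -0.5] w 0.0427 q [ 0.16  0.56  0.03  1.04 -0.   -1.01]
```

>>> carry_out([
  {"fingers": 0.5,"dp": [0.005,0.006,0.0],"roll": -0.13},
  {"fingers": 0.5,"dp": [0.005,0.006,0.0],"roll": -0.12},
  {"fingers": 0.5,"dp": [0.0,0.003,0.0],"roll": 0.0},
  {"fingers": 0.5,"dp": [0.0,0.0,0.0],"roll": 0.0},
])

```text
time: 23.92
eef_pos: [0.6337, 0.103, 0.0646]
tool_rot: [0.0, -0.65, 0.76, -0.0]
contact_force: [0.6, 0.7, 0.7]
gripper_width: 0.0429
grasp_force: 0.1
```

```bash
python3 peg.py
```

```text
peg est if touching [0.648  0.1007] 0.0522 ang left 0.025
t 23.93 pos [0.6337 0.103  0.0646] yaw 2.987 dp [ 0.0036  0.0036 -0.0004] roll -0.013 F [0.6 0.7 0.7] w 0.0429 q [ 0.16  0.54 -0.02  1.01 -0.   -1.25]
```

Almost closed; push on to the stop.

>>> carry_out([
  {"fingers": 0.5,"dp": [0.0,0.0015,0.0],"roll": 0.0},
  {"fingers": 0.5,"dp": [0.0,0.0015,0.0],"roll": 0.0},
  {"fingers": 0.5,"dp": [0.0,0.0,0.0],"roll": 0.0},
])

```text
time: 24.3
eef_pos: [0.6308, 0.1031, 0.0642]
tool_rot: [-0.0, -0.651, 0.759, 0.0]
contact_force: [1.1, 1.4, 1.0]
gripper_width: 0.0429
grasp_force: 0.7
```

```bash
python3 peg.py
```

```text
peg est if touching [0.6451 0.1009] 0.0522 ang left -0.03
t 24.3 pos [0.6308 0.1031 0.0642] yaw 2.989 dp [ 0.0033  0.0007 -0.0008] roll -0.011 F [1.1 1.4 1. ] w 0.0429 q [ 0.16  0.53 -0.03  1.01 -0.   -1.26]
```

>>> carry_out([
  {"fingers": 0.5,"dp": [0.0,0.002,0.0],"roll": 0.0},
  {"fingers": 0.5,"dp": [0.0,0.002,0.0],"roll": 0.0},
  {"fingers": 0.5,"dp": [0.0,0.0,0.0],"roll": 0.0},
])

```text
time: 24.68
eef_pos: [0.6297, 0.1033, 0.0644]
tool_rot: [0.002, -0.651, 0.759, -0.002]
contact_force: [13.5, -1.8, -7.1]
gripper_width: 0.0427
grasp_force: 6.8
```

```bash
python3 peg.py; python3 - <<'E'
from h import *
s=snap('scene'); im=s['img']
cv2.imwrite('pics/s6.png',cv2.resize(im[170:310,220:360],None,fx=4.2,fy=4.2,interpolation=cv2.INTER_CUBIC)[:,:,::-1])
E
```

```text
peg est if touching [0.6439 0.1011] 0.0523 ang left -0.054
t 24.68 pos [0.6297 0.1033 0.0644] yaw 2.988 dp [ 0.0033 -0.0004 -0.0006] roll -0.012 F [13.5 -1.8 -7.1] w 0.0427 q [ 0.16  0.53 -0.04  1.   -0.   -1.25]
```

View pics/s6.png

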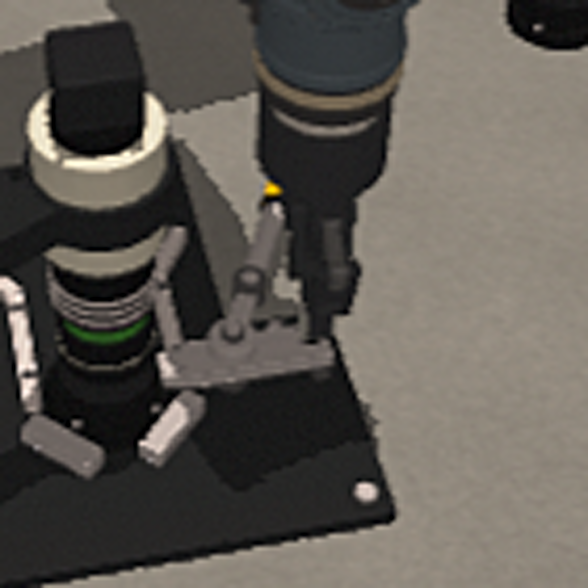

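Clamp is hard on its stop (13 N), toe over the flange. Back off, rise, and turn to the wrench.

>>> carry_out([
  {"fingers": 0.5,"dp": [0.0,-0.01,0.0],"roll": 0.0},
  {"fingers": 0.5,"dp": [0.0,-0.004,-0.02],"roll": 0.0},
  {"fingers": 0.5,"dp": [0.0,0.0,-0.04],"roll": 0.0},
  {"fingers": 0.5,"dp": [0.0,0.02,-0.04],"roll": 0.0},
  {"fingers": 0.5,"dp": [0.0,0.04,0.0],"roll": 0.0},
  {"fingers": 0.5,"dp": [0.0,0.04,0.0],"roll": 0.0},
  {"fingers": 0.5,"dp": [0.0,0.04,0.0],"roll": 0.0},
  {"fingers": 0.5,"dp": [0.0,0.0,0.0],"roll": 0.178},
  {"fingers": 0.5,"dp": [0.0,0.0,0.0],"roll": 0.178},
  {"fingers": 0.5,"dp": [0.0,0.0,0.0],"roll": 0.178},
])

```text
time: 25.98
eef_pos: [0.5018, 0.1227, 0.1643]
tool_rot: [-0.001, -0.425, 0.905, 0.0]
contact_force: [0.0, 0.1, 0.3]
gripper_width: 0.0426
grasp_force: 0.0
```

>>> carry_out([
  {"fingers": 0.5,"dp": [0.0,0.0,0.0],"roll": 0.178},
  {"fingers": 0.5,"dp": [0.0,0.0,0.0],"roll": 0.178},
  {"fingers": 0.5,"dp": [0.0,0.0,0.0],"roll": 0.178},
  {"fingers": 0.5,"dp": [0.0,0.0,0.0],"roll": 0.178},
  {"fingers": 0.5,"dp": [0.0,0.0,0.0],"roll": 0.178},
  {"fingers": 0.5,"dp": [0.0,0.0,0.0],"roll": 0.178},
  {"fingers": 0.5,"dp": [0.0,0.0,0.0],"roll": 0.178},
  {"fingers": 0.5,"dp": [0.0,0.0,0.0],"roll": 0.16},
  {"fingers": 0.5,"dp": [0.0,0.0,0.0],"roll": 0.0},
])

```text
time: 27.1
eef_pos: [0.502, 0.1227, 0.1642]
tool_rot: [-0.001, 0.258, 0.966, -0.0]
contact_force: [-0.2, 0.4, 0.3]
gripper_width: 0.0427
grasp_force: 0.0
```

```bash
python3 - <<'E'
from h import *
go(.5058,.1274,.037,1.05)
s=snap('scene'); hsv=cv2.cvtColor(s['img'],cv2.COLOR_RGB2HSV)
m=((hsv[...,0]>18)&(hsv[...,0]<35)&(hsv[...,1]>150)&(hsv[...,2]>100)); m[:180]=0; m[:,:230]=0;m[:,340:]=0
v,u=np.nonzero(m); P=cloud(s)[m]; print(len(u),ray(s,u.mean(),v.mean(),.055),P.mean(0))
E
python3 fit.py|head -2
```

```text
t 27.1 pos [0.502  0.1227 0.1642] yaw 1.05 dp [-0.0011  0.0061  0.1271] roll -0.0 F [-0.2  0.4  0.3] w 0.0427 q [ 0.24  0.26 -0.18  1.12 -0.    0.76]
103 [0.50639297 0.13097531 0.055     ] [0.50679686 0.13086844 0.0556171 ]
0.032 0.029 164 [ 0.6353 -0.0289] st -0.0017 0.0
0.06 0.029 197 [ 0.6347 -0.0292] st -0.0023 -0.0004
```

>>> carry_out([
  {"fingers": 0.5,"dp": [-0.001,0.007,0.04],"roll": 0.0},
  {"fingers": 0.5,"dp": [0.0,0.0,0.04],"roll": 0.0},
  {"fingers": 0.5,"dp": [0.0,0.0,0.03],"roll": 0.0},
  {"fingers": 0.5,"dp": [0.0,0.0,0.016],"roll": 0.0},
  {"fingers": 0.5,"dp": [0.0,0.0,0.0],"roll": 0.0},
])

```text
time: 27.82
eef_pos: [0.5057, 0.1281, 0.0372]
tool_rot: [-0.001, 0.257, 0.966, -0.001]
contact_force: [0.8, 0.0, 0.4]
gripper_width: 0.0427
grasp_force: 0.0
```

>>> carry_out([
  {"fingers": 0.5,"dp": [0.0,0.006,0.0],"roll": 0.0},
  {"fingers": 0.5,"dp": [0.0,0.006,0.0],"roll": 0.0},
  {"fingers": 0.5,"dp": [0.0,0.01,0.0],"roll": 0.0},
  {"fingers": 0.5,"dp": [-0.0005,0.012,0.0],"roll": 0.08},
  {"fingers": 0.5,"dp": [-0.0005,0.012,0.0],"roll": 0.08},
])

```text
time: 28.45
eef_pos: [0.5318, 0.1677, 0.0386]
tool_rot: [0.0, 0.335, 0.942, -0.0]
contact_force: [-0.6, -3.2, -0.1]
gripper_width: 0.0426
grasp_force: 1.2
```

```bash
cat > wr.py <<'E'
from h import *
st=manip.get_state(); q=st['tool_rot']; M=R.from_quat([q[1],q[2],q[3],q[0]]).as_matrix()
N=np.array([.6428,.0488]); g=st['eef_pos'][:2]-(st['gripper_width']/2-.01)*M[:2,1]
v=g-N; a=np.arctan2(v[1],v[0]); print('contact r',np.hypot(*v).round(4),'turned',(2.625-a).round(3),'yaw of tangent',(a-np.pi/2).round(3))
go(.55,.17,.037,a-np.pi/2)
E
python3 wr.py
```

```text
contact r 0.1615 turned 0.234 yaw of tangent 0.82
t 28.45 pos [0.5318 0.1677 0.0386] yaw 0.887 dp [-0.0126  0.0133  0.0016] roll 0.066 F [-0.6 -3.2 -0.1] w 0.0426 q [ 0.31  0.44 -0.28  0.86 -0.    0.99]
```

>>> carry_out([
  {"fingers": 0.5,"dp": [-0.004,0.011,0.0],"roll": 0.11},
  {"fingers": 0.5,"dp": [-0.003,0.011,0.0],"roll": 0.08},
  {"fingers": 0.5,"dp": [-0.002,0.011,0.0],"roll": 0.08},
])

```text
time: 28.82
eef_pos: [0.5607, 0.1852, 0.0382]
tool_rot: [-0.001, 0.459, 0.888, -0.0]
contact_force: [-3.7, -0.6, 0.6]
gripper_width: 0.0426
grasp_force: 1.3
```

```bash
python3 wr.py
```

```text
contact r 0.1588 turned 0.441 yaw of tangent 0.613
t 28.82 pos [0.5607 0.1852 0.0382] yaw 0.617 dp [-0.0063 -0.0175  0.0012] roll 0.004 F [-3.7 -0.6  0.6] w 0.0426 q [ 0.32  0.48 -0.19  0.89  0.    1.27]
```

>>> carry_out([
  {"fingers": 0.5,"dp": [-0.003,0.009,0.0],"roll": 0.06},
  {"fingers": 0.5,"dp": [-0.002,0.008,0.0],"roll": 0.05},
  {"fingers": 0.5,"dp": [0.0,0.004,0.0],"roll": 0.03},
])

```text
time: 29.2
eef_pos: [0.5792, 0.1913, 0.0376]
tool_rot: [-0.002, 0.52, 0.854, -0.002]
contact_force: [-9.3, -6.1, 3.4]
gripper_width: 0.0425
grasp_force: 5.3
```

```bash
python3 wr.py
```

```text
contact r 0.1558 turned 0.562 yaw of tangent 0.492
t 29.2 pos [0.5792 0.1913 0.0376] yaw 0.478 dp [-0.0055 -0.0357  0.0008] roll -0.014 F [-9.3 -6.1  3.4] w 0.0425 q [ 0.32  0.52 -0.14  0.92 -0.    1.41]
```

>>> carry_out([
  {"fingers": 0.5,"dp": [0.0,0.006,0.0],"roll": 0.05},
  {"fingers": 0.5,"dp": [-0.0003,0.006,0.0],"roll": 0.057},
  {"fingers": 0.5,"dp": [-0.0003,0.006,0.0],"roll": 0.057},
  {"fingers": 0.5,"dp": [-0.0003,0.006,0.0],"roll": 0.057},
  {"fingers": 0.5,"dp": [-0.0003,0.005,0.0],"roll": 0.05},
])

```text
time: 29.82
eef_pos: [0.6058, 0.1994, 0.0373]
tool_rot: [-0.001, 0.631, 0.776, -0.004]
contact_force: [-9.8, -9.8, 3.2]
gripper_width: 0.0427
grasp_force: 5.9
```

```bash
python3 wr.py
```

```text
contact r 0.1559 turned 0.741 yaw of tangent 0.314
t 29.82 pos [0.6058 0.1994 0.0373] yaw 0.206 dp [-0.0173 -0.0607  0.0008] roll -0.108 F [-9.8 -9.8  3.2] w 0.0427 q [ 0.32  0.56 -0.06  0.96 -0.    1.68]
```

>>> carry_out([
  {"fingers": 0.5,"dp": [0.0,0.005,0.0],"roll": 0.04},
  {"fingers": 0.5,"dp": [0.0,0.003,0.0],"roll": 0.0},
  {"fingers": 0.5,"dp": [0.0,0.0,0.0],"roll": 0.0},
])

```text
time: 30.2
eef_pos: [0.6137, 0.2013, 0.0373]
tool_rot: [-0.001, 0.645, 0.764, -0.003]
contact_force: [-9.3, -8.5, 1.6]
gripper_width: 0.0426
grasp_force: 5.3
```

```bash
python3 wr.py
```

```text
contact r 0.1559 turned 0.793 yaw of tangent 0.261
t 30.2 pos [0.6137 0.2013 0.0373] yaw 0.168 dp [-0.0202 -0.0681  0.0008] roll -0.093 F [-9.3 -8.5  1.6] w 0.0426 q [ 0.32  0.57 -0.04  0.97 -0.    1.72]
```

>>> carry_out([
  {"fingers": 0.5,"dp": [0.0,-0.009,0.0],"roll": -0.05},
  {"fingers": 0.5,"dp": [0.0,-0.009,0.0],"roll": -0.07},
  {"fingers": 0.5,"dp": [0.0,-0.009,0.0],"roll": -0.07},
  {"fingers": 0.5,"dp": [0.001,-0.008,0.0],"roll": -0.07},
  {"fingers": 0.5,"dp": [0.001,-0.007,0.0],"roll": -0.05},
])

```text
time: 30.82
eef_pos: [0.5745, 0.1923, 0.038]
tool_rot: [-0.0, 0.519, 0.855, -0.001]
contact_force: [-2.5, -5.6, -1.4]
gripper_width: 0.043
grasp_force: 2.3
```

```bash
python3 wr.py
```

```text
contact r 0.1589 turned 0.538 yaw of tangent 0.516
t 30.82 pos [0.5745 0.1923 0.038 ] yaw 0.48 dp [-0.0085 -0.0321  0.0011] roll -0.036 F [-2.5 -5.6 -1.4] w 0.043 q [ 0.32  0.51 -0.15  0.91 -0.    1.41]
```

Nearly sprung back; back off to the middle of the gap and rise.

>>> carry_out([
  {"fingers": 0.5,"dp": [0.0,-0.005,0.0],"roll": 0.0},
  {"fingers": 0.5,"dp": [0.0,-0.005,0.0],"roll": 0.0},
  {"fingers": 0.5,"dp": [0.0,0.0,0.0],"roll": 0.0},
])

```text
time: 31.2
eef_pos: [0.5669, 0.1884, 0.0385]
tool_rot: [0.0, 0.52, 0.854, 0.0]
contact_force: [0.4, 0.5, 0.7]
gripper_width: 0.0429
grasp_force: 0.0
```

>>> carry_out([
  {"fingers": 0.5,"dp": [0.0,0.0,-0.02],"roll": 0.0},
  {"fingers": 0.5,"dp": [0.0,0.0,-0.04],"roll": 0.0},
  {"fingers": 0.5,"dp": [0.0,0.0,-0.05],"roll": 0.0},
  {"fingers": 0.5,"dp": [0.01,0.0,-0.05],"roll": 0.0},
  {"fingers": 0.5,"dp": [0.05,0.0,0.0],"roll": 0.0},
  {"fingers": 0.5,"dp": [0.05,0.0,0.0],"roll": 0.0},
  {"fingers": 0.5,"dp": [0.0,0.0,0.0],"roll": 0.0},
])

```text
time: 32.08
eef_pos: [0.515, 0.2887, 0.1986]
tool_rot: [-0.0, 0.518, 0.855, 0.0]
contact_force: [0.8, -0.9, 0.6]
gripper_width: 0.0427
grasp_force: 0.0
```

```bash
python3 wr.py; python3 fit.py; python3 - <<'E'
from h import *
for n in('scene','top'):
    s=snap(n); hsv=cv2.cvtColor(s['img'],cv2.COLOR_RGB2HSV)
    m=((hsv[...,0]>18)&(hsv[...,0]<35)&(hsv[...,1]>150)&(hsv[...,2]>100)).astype(np.uint8)
    k,l,st,c=cv2.connectedComponentsWithStats(m)
    for i in range(1,k):
        p=ray(s,*c[i],.055)[:2]; v=p-[.6428,.0488]
        if st[i,4]>40 and np.hypot(*v)<.25: print(n,st[i,4],p.round(4),np.hypot(*v).round(3),'turned',(2.625-np.arctan2(v[1],v[0])).round(3))
s=snap('scene'); cv2.imwrite('pics/s7.png',cv2.resize(s['img'][150:310,80:360],None,fx=2.8,fy=2.8,interpolation=cv2.INTER_CUBIC)[:,:,::-1])
E
```

```text
contact r 0.2721 turned 0.523 yaw of tangent 0.531
t 32.08 pos [0.515  0.2887 0.1986] yaw 0.481 dp [-0.1215 -0.0241  0.1615] roll -0.05 F [ 0.8 -0.9  0.6] w 0.0427 q [0.51 0.37 0.06 1.26 0.   1.6 ]
0.032 0.029 160 [ 0.6352 -0.029 ] st -0.0018 -0.0001
0.06 0.029 201 [ 0.6348 -0.0292] st -0.0022 -0.0003
0.12 0.03 263 [ 0.6352 -0.0291] st -0.0018 -0.0002
0.115 0.03 301 [ 0.6352 -0.0291] st -0.0018 -0.0002
scene 149 [0.5686 0.1869] 0.157 turned 0.561
top 200 [0.5635 0.1835] 0.156 turned 0.522
```

View pics/s7.png

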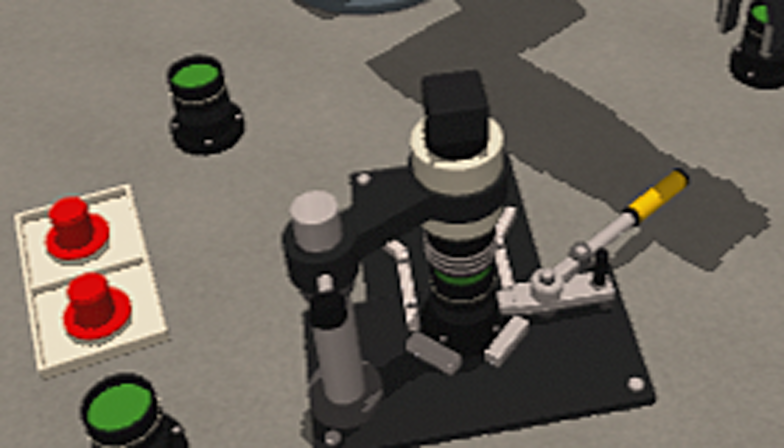

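The last view shows both caps in the tray, the strap closed over the flange, and the wrench straight again after about 0.53 rad of turn. The lens is within 1 mm of the collimator axis.

```bash
python3 -c "
from h import *
print(manip.hand_in())"
```

```text
the job is handed in; nothing more can be done
None
```

The job is handed in at about 32 s, with no verdict shown: the cap is in the empty bay, the lens is home in the V-stop, the clamp is shut on its stop, the nut is tight with the wrench broken over and sprung back straight, and the arm is clear.

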